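Put the jar back in the pantry rack and shut the keeper bar

ROBOT

A 6-joint arm with a two-finger parallel gripper is mounted at the origin on the work surface. World frame = base frame: x ahead of the robot, y to its left, z up, the work surface at z = 0. Lengths are in m, angles in rad, forces in N, time in s.
With the tool pointing down it reaches from about 0.3 to 0.85 m from the base axis. Payload 5.4 kg.
Tool frame: the origin (TCP) lies at the very end of the fingers, on their centre line; the grasp point (between the pads) lies 19 mm behind it (arm.grip_point_offset is the distance from the TCP to the grasp point, in m); z points along the fingers, y is the direction in which the jaws open and shut (so a half turn about z gives the same grasp; the last joint's range is limited). The gripper opens to 85 mm and grips with 20 to 120 N. Pads are 22 mm wide; open, the fingers measure 114 mm over their backs; the gripper's body (76 mm by 85 mm) begins 54 mm behind the grasp point. The pads swing forward as they close: fully open they stand 13 mm farther back than shut.
Start: joints at [-1.356, 0.158, 1.597, -0, 1.386, -0.21], TCP at [0.237, -0.524, 0.231] pointing down, gripper open.
Joint ranges: [-2.91, 2.91], [-0.94, 2.29], [0.18, 2.7], [-1.29, 4.43], [0.17, 2.64], [-3, 3]. Speed limits (rad/s): [2.57, 2.57, 3.14, 3.14, 3.14, 3.14].

INTERFACE

Orientations are given as a 3x3 rotation matrix whose columns are the frame's x, y, z axes.
In Python, from plant import arm gives the robot as it stands.
- The arm moves only by the tool play_rows, never from a script. Its argument "targets" is one flat list of numbers, 6 for each row, row after row: the shift along the tool's x, y, z in mm, then the turn, a rotation vector about the tool's x, y, z in degrees. A call has 1 to 12 rows; each row shifts and turns the commanded pose from where the row before left it, along the tool's axes as they then stand; what a row does not reach is not made up. A row lasts 1/12 s, in which the tool goes at most 41.7 mm and 7.16 degrees, less where a joint would pass 70% of its speed; a pose out of reach is approached as far as the arm can. A call is refused whole if a number of a shift passes 41.7 or a number of a turn 7.16, either way. A call with a gripper value outside its range is refused whole. "grip" is the opening, from -1 (shut) to 1 (fully open), so that 0 is half open, set as the call begins (left out, the last holds). The fingers move at their own pace and stop on an object; "force" is the grip in N (left out, the last holds). Time passes only in rows, so rows that do not move let the fingers close. It gives the time, the measured TCP pose, the force and the opening at its end, in the units of the state.
- arm.get_state(): the state, without advancing time (a new reading comes with each control period).
- arm.capture(name): name is "scene" or "top" or "wrist"; returns a dict with "color" (420x560x3 uint8, red, green, blue), "mtx" (3x3 intrinsics, pixels), "eye" and "orientation" of the camera in the world; the wrist camera has in their place "mount" (4x4, takes a point from camera to tool coordinates, whose origin is the TCP and whose axes are the flange's). Camera axes: x right, y down, z forward; pixel columns grow to the right and rows downward; lengths in m; the calibration is good to about 2 mm. A picture is of the moment at which its call begins: read the wrist's pose just before it. There is no depth.
- arm.finish_job(): hands the job in, once; it reports no verdict.
The state is a dict: "clock": time; "joints": joint angles; "joint_velocities": joint speeds; "joint_efforts": joint torques, N m; "eef_pos": TCP position; "tool_rot": TCP orientation; "wrist_force": force on the tool from outside, world axes, zero at the start; "wrist_torque": the same for the moment, N m; "finger_gap": finger opening in m.
Only numpy, scipy, OpenCV 4.12 (cv2) and the standard library are available. Lean on these libraries where they do the work, as an engineer would, in place of code of your own. Each camera call takes 0.05 s, during which the arm holds its last target.

TASK

A storage jar has been left on the counter in front of the jar rack, in the way of the rack's brass keeper bar, which stands open. Set that jar down upright in the vacant place in the rack (lower it in, do not drop it), then swing the keeper bar shut across the front of the jars and press it fully home, so that its end snaps in behind the roller of the catch, and let go. Do not knock anything over; the other two jars must stay in their places in the rack, and the bowl, pepper mill and canister where they stand.

Things in the scene. Friction and masses are not known exactly. Their poses are not given: they have to be found in the camera images.
- rack: fixed wooden rack for a row of three jars, open at top and front. Origin: centre of its underside on the counter; -x points out of the open front, y along the row. Floor board x -34 to +48, y -120 to +120 mm, upper face 16 mm up; end cheeks 12 mm thick, 96 mm high; back board from x +36 mm, 60 mm high. Jar places at x 0, y -70, 0, +70 mm. Bar hinge on the -y cheek, catch on the +y one.
- catch_roller (a point): axis of the catch's upright steel roller (14 mm diameter, 72 mm above the counter; x -49, y +126 mm in the rack's frame, whose axes it has). Sprung, it gives way towards +y. Behind it is the catch's dark steel housing, 44 x 26 x 26 mm, on the outside of the +y cheek, centred at x -40, y +143, z 72 mm.
- vacant_place: the vacant place in the rack, seen as a round pale mark 60 mm across on the floor board; origin at its centre, on the floor board's upper face, 16 mm above the counter. It is any one of the three places. The jar set down here has about 7 mm of play to the front and back and 9 to 12 mm to each side.
- loose_jar: straight-sided white stoneware storage jar with a flush pale wooden lid, 58 mm in diameter, 104 mm tall (the lid is the top 18 mm), about 0.4 kg; it stands on the counter in front of the rack, inside the sweep of the keeper bar. Origin at the centre of its underside, z up.
- rack_jar_a: straight-sided white stoneware storage jar with a flush pale wooden lid, 58 mm in diameter, 104 mm tall (the lid is the top 18 mm), about 0.4 kg; it already stands in one of the rack's places. Origin at the centre of its underside, z up.
- rack_jar_b: straight-sided white stoneware storage jar with a flush pale wooden lid, 58 mm in diameter, 104 mm tall (the lid is the top 18 mm), about 0.4 kg; it already stands in another of the rack's places. Origin at the centre of its underside, z up.
- keeper (a joint): bar angle, rad: 0 = shut against its stop (bar along the rack's +y), 1.57 = pointing along the rack's -x; stop at 1.75. From above it shuts clockwise. It stays where left (under 1 N at the knob moves it). From about 0.085 the nose meets the roller (6 to 10 N at the knob); past about 0.04 the roller springs in front of the nose, drives the bar to 0 and holds it (0.05 or more: not caught).
- bar_hinge (a point): hinge axis of the keeper bar at its mid-height, 72 mm above the counter; x -40, y -114 mm in the rack's frame. Turns with the bar: y points along the bar to its nose, -x to its outer side (push there to shut it). Flat brass bar, 8 mm thick (4 mm either side of the axis), 16 mm high (64 to 80 mm above the counter), 232 mm from hinge to nose, open space below it.
- bar_knob (a point): centre of the front face of the bar's round brass knob, 22 mm in diameter, on the bar's outer side, 200 mm from the hinge and 34 mm out from the bar's centre line, 72 mm above the counter. Axes as bar_hinge.
- bar_nose (a point): the rounded upright end of the bar (12 mm diameter) that goes behind the catch's roller, 232 mm from the hinge, 72 mm above the counter. Axes as bar_hinge.
- fruit_bowl: marble bowl of lemons, 156 mm across, about 90 mm tall, standing on the counter to the robot's right; origin at the centre of its underside. Not part of the job.
- pepper_mill: turned dark wooden pepper mill, 56 mm across, 168 mm tall, standing on the counter to the robot's right; origin at the centre of its underside. Not part of the job.
- canister: steel canister with a wooden lid, 92 mm across, 125 mm tall, standing on the counter to the robot's left; origin at the centre of its underside. Not part of the job.
There are look-alikes about, which are no part of the job. Leave any red or turquoise look-alike of the rack_jar_b alone. Leave any purple look-alike of the loose_jar alone.

How it is judged:
On the way, in this order (a step that is already met when the one before it is completed fails the run):
1. the loose jar is lowered upright into the rack while still held (no more than 12 mm above the floor board) (x of loose_jar in the frame of rack between -0.012 and 0.012 m and y of loose_jar in the frame of rack between -0.085 and 0.085 m and z of loose_jar in the frame of rack below 0.028 m and angle between loose_jar's own z axis and vertical below 0.1 rad and contact force between the fingers and loose_jar above 0.5 N), for 0.05 s.
2. the keeper bar is shut and caught (below 0.035 rad) (value of joint keeper below 0.035 rad), for 0.2 s.
At the end, for the whole second after the job is handed in: The keeper bar is caught shut (joint below 0.035 rad, nose behind the roller) and all three jars stand at rest on the rack's floor board: origin within 12 mm of the row's centre line, within 85 mm of the rack's middle along the row, less than 3 mm above the floor board, tilted less than 0.1 rad (value of joint keeper below 0.035 rad and x of loose_jar in the frame of rack between -0.012 and 0.012 m and y of loose_jar in the frame of rack between -0.085 and 0.085 m and z of each of loose_jar, rack_jar_a, rack_jar_b in the frame of rack below 0.019 m and angle between each of loose_jar, rack_jar_a, rack_jar_b's own z axis and vertical below 0.1 rad and linear speed of each of loose_jar, rack_jar_a, rack_jar_b below 0.02 m/s and x of rack_jar_a in the frame of rack between -0.012 and 0.012 m and y of rack_jar_a in the frame of rack between -0.085 and 0.085 m and x of rack_jar_b in the frame of rack between -0.012 and 0.012 m and y of rack_jar_b in the frame of rack between -0.085 and 0.085 m); the robot touches nothing.
It fails at once if a jar is tipped (over 0.5 rad) (angle between any of loose_jar, rack_jar_a, rack_jar_b's own z axis and vertical above 0.5 rad).
It fails at once if a jar already in the rack is taken out of its place (moved over 30 mm) (distance of any of rack_jar_a, rack_jar_b from where it was at the start of the episode above 0.03 m).
It fails at once if the bowl, mill or canister is moved over 30 mm or tipped (distance of any of fruit_bowl, pepper_mill, canister from where it was at the start of the episode above 0.03 m or angle between any of fruit_bowl, pepper_mill, canister's own z axis and vertical above 0.4 rad).
It also fails if it takes over 61 s, if anything falls off the work surface, if the arm or the gripper's body presses on something with over 40 N, if the wrist force passes 120 N, or if a joint passes its speed limit or range.

## Working session

There is one attempt and no reset: what is moved stays moved. The work goes in short steps, Python scripts to look and compute and a tool call to move; the robot and the scene stay as the last step left them, time stands still between calls to the robot, and variables do not carry over. Pictures are saved under pics/ and viewed, and the job is handed in when it is done.

Besides the shell and the picture viewer there is one more tool, called after ">>>" as name(argument=value, ...) on one line, values as JSON. play_rows: Moves the arm, as the interface text tells. Its arguments: {"type":"object","properties":{"targets":{"type":"array","items":{"type":"number"}},"grip":{"type":"number"},"force":{"type":"number"}},"required":["targets"]}

```bash
ls; mkdir -p pics
python3 - <<'E'
from plant import arm
import cv2
s=arm.get_state(); print(s)
for n in("scene","top"):
    c=arm.capture(n); cv2.imwrite(f"pics/{n}0.png",c["color"][:,:,::-1]); print(n,c["mtx"],c["eye"],c["orientation"])
c=arm.capture("wrist"); print(c["mount"],c["mtx"]); cv2.imwrite("pics/wrist0.png",c["color"][:,:,::-1])
E
```

```text
pics
{'clock': 0.0, 'joints': array([-1.35609761e+00,  1.59028820e-01,  1.59823392e+00,  1.07224139e-05,
        1.38619954e+00, -2.10064103e-01]), 'joint_velocities': array([-1.07167667e-03,  4.48877800e-04, -7.04037594e-04, -5.33184402e-06,
       -9.52184636e-04,  1.62766479e-03]), 'joint_efforts': array([-1.64573198e-04, -3.96000516e+01, -3.31427515e+01, -2.84085427e-04,
        8.37284373e-03, -1.05440699e-05]), 'eef_pos': array([ 0.23683252, -0.52330519,  0.23032742]), 'tool_rot': array([[ 9.11137396e-01,  4.12102529e-01, -3.88031178e-04],
       [ 4.12102517e-01, -9.11135649e-01,  1.82894560e-03],
       [ 4.00164067e-04, -1.82632936e-03, -9.99998252e-01]]), 'wrist_force': array([-0.57944138, -0.41545366,  0.75059726]), 'wrist_torque': array([0.04296076, 0.06002776, 0.02777424]), 'finger_gap': 0.08534428503718465}
scene [[430.59563878   0.         280.67500285]
 [  0.         430.59563878 203.64618162]
 [  0.           0.           1.        ]] [ 1.50750139 -0.34725625  1.06298706] [[ 0.3922286   0.63225816 -0.66813647]
 [ 0.91986635 -0.26831216  0.28610223]
 [ 0.00162134 -0.72681373 -0.68683271]]
top [[524.88384231   0.         269.79478512]
 [  0.         524.88384231 201.7379597 ]
 [  0.           0.           1.        ]] [0.45793573 0.05195764 1.38206347] [[ 0.00239736 -0.99724737  0.07410764]
 [-0.99998374 -0.00277415 -0.00498186]
 [ 0.00517373 -0.07409449 -0.9972378 ]]
[[ 6.47312169e-04 -9.59880192e-01 -2.80409698e-01  7.12837723e-02]
 [ 9.99999683e-01  7.51327819e-04 -2.63445691e-04  6.67087446e-04]
 [ 4.63555907e-04 -2.80409438e-01  9.59880374e-01 -1.41863251e-01]
 [ 0.00000000e+00  0.00000000e+00  0.00000000e+00  1.00000000e+00]] [[368.97126909   0.         278.21916634]
 [  0.         368.97126909 209.43332933]
 [  0.           0.           1.        ]]
```

View pics/scene0.png

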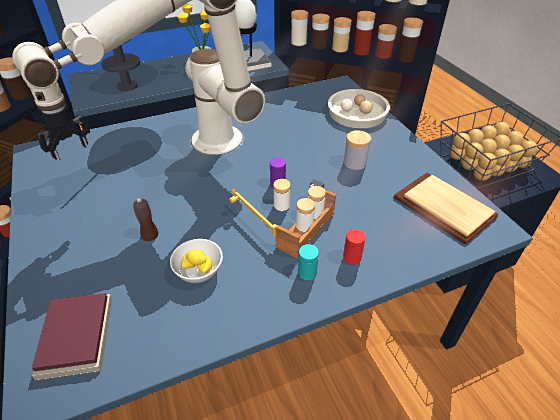

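View pics/top0.png

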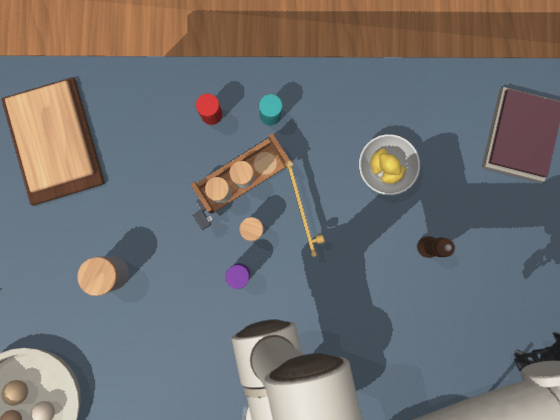

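The scene view shows the white loose jar near (282,195), the purple look-alike at (278,172), and the rack around (307,218). In the top view the loose jar's lid is at (251,229), the rack at (242,173) and the catch at (203,217). The bar runs from (290,163) to (314,254). I'll enlarge the crop to confirm.

Run:
```python
import cv2
a=cv2.imread("pics/top0.png")[120:300,180:340]; cv2.imwrite("pics/topc.png",cv2.resize(a,None,fx=3.3,fy=3.3,interpolation=cv2.INTER_CUBIC))
a=cv2.imread("pics/scene0.png")[150:290,220:380]; cv2.imwrite("pics/scenec.png",cv2.resize(a,None,fx=4,fy=4,interpolation=cv2.INTER_CUBIC))
```

```text
(no output)
```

View pics/topc.png

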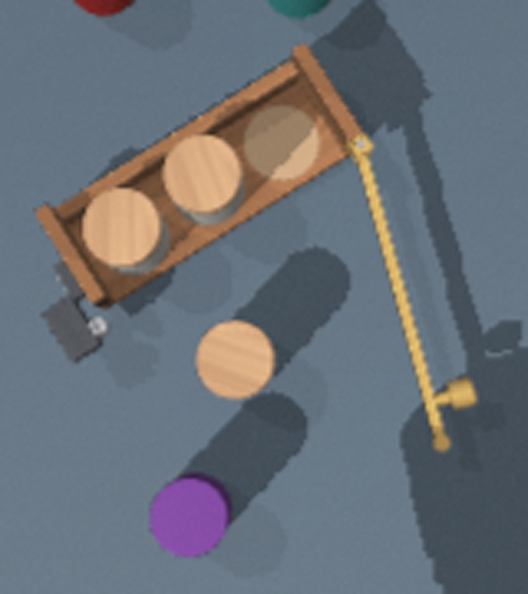

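View pics/scenec.png

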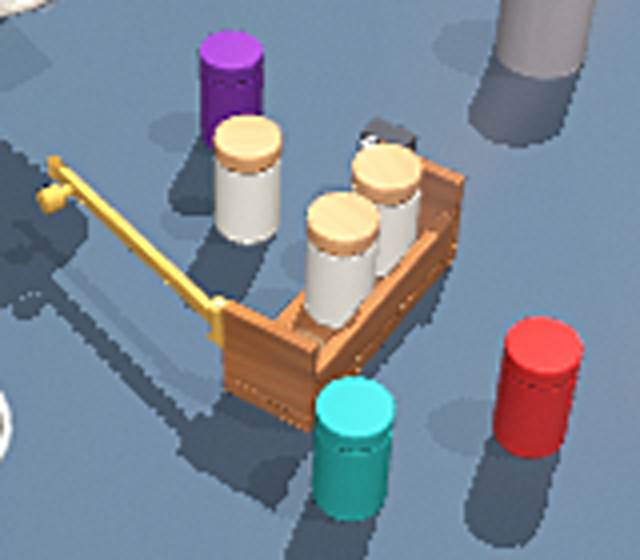

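The vacant place is the one at the hinge end: the pale mark is at crop (282,143). The loose jar is the white one alone in front of the rack at crop (235,360). The purple one at (189,516) is the look-alike. Next I fit the poses.

```bash
cat > h.py <<'E'
import numpy as np
from plant import arm
K=np.array([[524.88384231,0,269.79478512],[0,524.88384231,201.7379597],[0,0,1]])
E=np.array([0.45793573,0.05195764,1.38206347])
R=np.array([[0.00239736,-0.99724737,0.07410764],[-0.99998374,-0.00277415,-0.00498186],[0.00517373,-0.07409449,-0.9972378]])
def ray(u,v,z,K=K,E=E,R=R):
    d=R@np.linalg.inv(K)@np.array([u,v,1.]); return (E+d*(z-E[2])/d[2])
def crop(u,v,z): return ray(180+(u+.5)/3.3-.5,120+(v+.5)/3.3-.5,z)
def proj(P,K=K,E=E,R=R):
    q=K@(R.T@(np.asarray(P)-E)); return q[:2]/q[2]
E
python3 - <<'E'
from h import *
from scipy.optimize import least_squares
pts={'hinge':(360,146,.080,-.040,-.114),'roller':(97,326,.080,-.049,.126),'mark':(282,143,.016,0,-.070),
'c1':(304,45,.096,.048,-.120),'c2':(372,137,.096,-.034,-.120),'c3':(37,210,.096,.048,.120),'c4':(100,305,.096,-.034,.120)}
W={k:crop(*p[:3])[:2] for k,p in pts.items()}
def res(x):
    c,s=np.cos(x[2]),np.sin(x[2]); Q=np.array([[c,-s],[s,c]])
    return np.concatenate([x[:2]+Q@np.array(p[3:])-W[k] for k,p in pts.items()])
r=least_squares(res,[.5,.1,0.5]); x=r.x; print('rack',x, (r.fun.reshape(-1,2)*1000).round(1).tolist())
c,s=np.cos(x[2]),np.sin(x[2]); Q=np.array([[c,-s],[s,c]])
for k,p in {'loose':(235,360,.104),'jm':(203,173,.120),'jl':(123,228,.120),'vac':(282,143,.016),'nose':(441,442,.08),'knob':(470,390,.072),'purple':(189,516,.104)}.items():
    w=crop(*p)[:2]; print(k,w.round(4),'rack',(Q.T@(w-x[:2])).round(4))
h=x[:2]+Q@[-.04,-.114]; n=crop(441,442,.08)[:2]; d=n-h; print(np.linalg.norm(d), 'hinge',h,'bar angle', np.arctan2(d[1],d[0])-np.pi/2-x[2])
# canister
for k,p in {'can':(97,276,.125),'bowl':(389,165,.09),'mill':(445,247,.168)}.items(): print(k,ray(*p)[:2])
E
```

```text
rack [0.62119006 0.11383023 0.56793293] [[-1.0, -2.1], [-0.6, -2.3], [-2.5, -2.9], [2.4, -2.5], [2.9, 4.4], [-1.4, 0.9], [0.3, 4.5]]
loose [0.4869 0.0915] rack [-0.1252  0.0534]
jm [0.6235 0.1151] rack [ 0.0027 -0.0002]
jl [0.5828 0.1734] rack [-0.0003  0.0708]
vac [0.6614 0.0577] rack [ 0.0037 -0.069 ]
nose [ 0.4265 -0.0623] rack [-0.2588 -0.0438]
knob [ 0.4655 -0.0851] rack [-0.2382 -0.0839]
purple [0.3728 0.1245] rack [-0.2037  0.1426]
0.22982225167943598 hinge [ 0.64878901 -0.00378906] bar angle -5.022876299556567
can [0.37353374 0.45522708]
bowl [ 0.64629532 -0.25041995]
mill [ 0.44450064 -0.35884594]
```

```bash
cat >> h.py <<'E'
from scipy.spatial.transform import Rotation as Rn
def go(target,yaw_y=None,s=None):
    s=s or arm.get_state(); T=s["tool_rot"]; d=np.asarray(target)-s["eef_pos"]
    print('pos',s["eef_pos"].round(4),'tool shift mm',(T.T@d*1000).round(1))
    if yaw_y is not None:
        y=np.array([np.cos(yaw_y),np.sin(yaw_y),0]); z=np.array([0,0,-1.]); G=np.column_stack([np.cross(y,z),y,z])
        print('turn deg',np.degrees(Rn.from_matrix(T.T@G).as_rotvec()).round(2))
E
python3 -c "
from h import *
go([.53,.08,.28],.568)"
```

```text
pos [ 0.2369 -0.5235  0.2305] tool shift mm [ 515.8 -429.1  -48.7]
turn deg [-4.000e-02 -8.000e-02 -9.821e+01]
```

>>> play_rows(targets=[21.5,-17.9,-2,0,0,0,21.5,-17.9,-2,0,0,0,21.5,-17.9,-2,0,0,0,21.5,-17.9,-2,0,0,0,21.5,-17.9,-2,0,0,0,21.5,-17.9,-2,0,0,0,21.5,-17.9,-2,0,0,0,21.5,-17.9,-2,0,0,0,21.5,-17.9,-2,0,0,0,21.5,-17.9,-2,0,0,0,21.5,-17.9,-2,0,0,0,21.5,-17.9,-2,0,0,0], grip=1, force=40)

```text
clock: 1.15
eef_pos: [0.3837, -0.2204, 0.2552]
tool_rot: [[0.911, 0.412, -0.0], [0.412, -0.911, 0.0], [-0.0, -0.0, -1.0]]
wrist_force: [-0.2, 0.1, 0.8]
finger_gap: 0.0855
```

>>> play_rows(targets=[21.5,-17.9,-2,0,0,0,21.5,-17.9,-2,0,0,0,21.5,-17.9,-2,0,0,0,21.5,-17.9,-2,0,0,0,21.5,-17.9,-2,0,0,0,21.5,-17.9,-2,0,0,0,21.5,-17.9,-2,0,0,0,21.5,-17.9,-2,0,0,0,21.5,-17.9,-2,0,0,0,21.5,-17.9,-2,0,0,0,21.5,-17.9,-2,0,0,0,21.5,-17.9,-2,0,0,0])

```text
clock: 2.15
eef_pos: [0.5303, 0.0816, 0.2791]
tool_rot: [[0.911, 0.412, -0.001], [0.412, -0.911, -0.0], [-0.0, -0.0, -1.0]]
wrist_force: [0.3, -0.6, 0.3]
finger_gap: 0.0853
```

>>> play_rows(targets=[0,0,0,0,0,-7,0,0,0,0,0,-7,0,0,0,0,0,-7,0,0,0,0,0,-7,0,0,0,0,0,-7,0,0,0,0,0,-7,0,0,0,0,0,-7])

```text
clock: 2.73
eef_pos: [0.5298, 0.0802, 0.2789]
tool_rot: [[0.281, 0.96, -0.001], [0.96, -0.281, 0.0], [-0.0, -0.001, -1.0]]
wrist_force: [0.2, -0.4, 0.2]
finger_gap: 0.0856
```

>>> play_rows(targets=[0,0,0,0,0,-7,0,0,0,0,0,-7,0,0,0,0,0,-7,0,0,0,0,0,-7,0,0,0,0,0,-7,0,0,0,0,0,-7,0,0,0,0,0,-7,0,0,0,0,0,0,0,0,0,0,0,0])

```text
clock: 3.48
eef_pos: [0.5299, 0.0802, 0.279]
tool_rot: [[-0.532, 0.847, -0.001], [0.847, 0.532, 0.0], [0.0, -0.0, -1.0]]
wrist_force: [0.3, -0.7, 0.4]
finger_gap: 0.0854
```

Run:
```python
from h import *
import cv2,pickle
s=arm.get_state(); go([.4869,.0915,.06],.568,s); print(s["joints"].round(3),s["wrist_force"])
c=arm.capture("wrist"); cv2.imwrite("pics/wrist1.png",c["color"][:,:,::-1]); pickle.dump((s,c),open("w1.pkl","wb"))
```

```text
pos [0.5299 0.0802 0.279 ] tool shift mm [ 32.4 -30.3 219. ]
turn deg [-0.03 -0.02 -0.4 ]
[-0.075  0.028  1.643 -0.     1.472 -0.636] [ 0.28005736 -0.68868903  0.42228504]
```

View pics/wrist1.png

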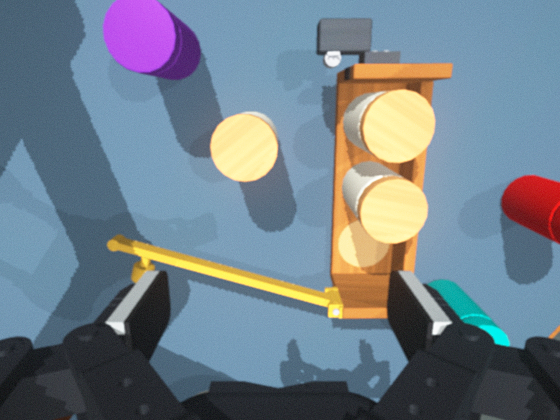

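```bash
cat >> h.py <<'E'
def wcam(s,c):
    M=np.eye(4); M[:3,:3]=s["tool_rot"]; M[:3,3]=s["eef_pos"]; M=M@c["mount"]
    return c["mtx"],M[:3,3],M[:3,:3]
E
python3 - <<'E'
from h import *
import cv2,pickle
s,c=pickle.load(open("w1.pkl","rb")); C=wcam(s,c)
x=np.array([.6212,.1138,.568]);cc,ss=np.cos(x[2]),np.sin(x[2]);Q=np.array([[cc,-ss],[ss,cc]])
img=cv2.imread("pics/wrist1.png"); im=cv2.resize(img[0:330,180:480],None,fx=2,fy=2,interpolation=cv2.INTER_CUBIC)
def dot(p,z,col):
    w=x[:2]+Q@np.array(p); u=proj([*w,z],*C); print(p,z,u.round(1)); cv2.circle(im,tuple(((u-[180,0])*2).astype(int)),2,col,-1)
for p,z in [((-.04,-.114),.08),((-.049,.126),.08),((.048,.12),.096),((-.034,.12),.096),((.048,-.12),.096),((-.034,-.12),.096),((-.034,.108),.016),((-.034,-.108),.016),((0,-.07),.016)]: dot(p,z,(0,0,255))
for th in np.linspace(0,6.28,24): 
    dot((.03*np.cos(th),-.07+.03*np.sin(th)),.016,(255,0,0))if 0 else None
print('loose',ray(244,147,.104,*C),'roller',ray(333,59,.08,*C),'hinge',ray(335,303,.08,*C),'nose',ray(116,243,.08,*C),'jm',ray(392,208,.12,*C),'jl',ray(391,126,.12,*C))
cv2.imwrite("pics/w1c.png",im)
E
```

```text
(-0.04, -0.114) 0.08 [332.  306.8]
(-0.049, 0.126) 0.08 [331.1  59.7]
(0.048, 0.12) 0.096 [451.4  64.5]
(-0.034, 0.12) 0.096 [351.7  65.2]
(0.048, -0.12) 0.096 [421.6 320.1]
(-0.034, -0.12) 0.096 [340.  320.6]
(-0.034, 0.108) 0.016 [336.5  84.9]
(-0.034, -0.108) 0.016 [329.7 274. ]
(0, -0.07) 0.016 [359.7 244.4]
loose [0.48717948 0.0931039  0.104     ] roller [0.51320979 0.19496595 0.08      ] hinge [0.64893764 0.00154352 0.08      ] nose [ 0.42777389 -0.0588942   0.08      ] jm [0.61992927 0.11815606 0.12      ] jl [0.57810034 0.1721414  0.12      ]
```

View pics/w1c.png

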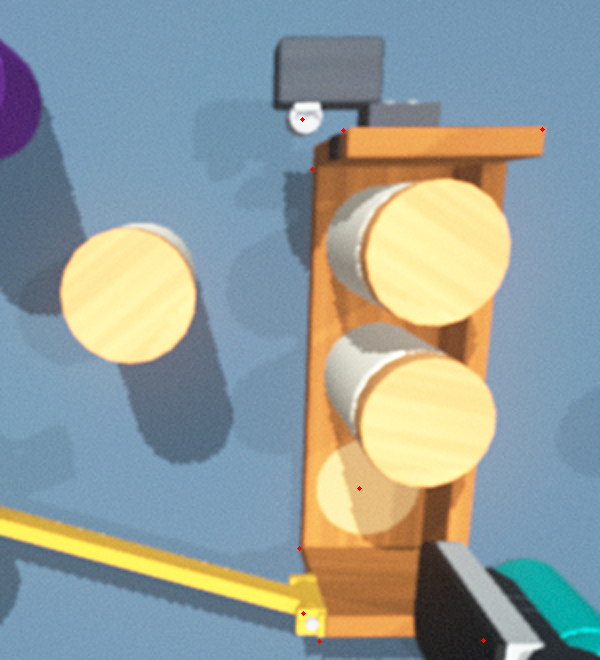

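Run:
```python
from h import *
import pickle
from scipy.optimize import least_squares
s,c=pickle.load(open("w1.pkl","rb")); C=wcam(s,c); t=lambda u,v:(180+(u+.5)/3.3-.5,120+(v+.5)/3.3-.5); w=lambda u,v:(180+u/2,v/2)
P=[(0,t(360,146),.082,-.04,-.114),(0,t(97,326),.08,-.049,.126),(0,t(282,143),.016,0,-.07),(0,t(304,45),.096,.048,-.12),(0,t(37,210),.096,.048,.12),(0,t(100,305),.096,-.034,.12),
(1,w(312,624),.082,-.04,-.114),(1,w(305,118),.08,-.049,.126),(1,w(367,488),.016,0,-.07),(1,w(545,128),.096,.048,.12),(1,w(345,129),.096,-.034,.12),(1,w(304,547),.016,-.034,-.108)]
W=np.array([(ray(*p[1],p[2],*C) if p[0] else ray(*p[1],p[2]))[:2] for p in P]); L=np.array([p[3:] for p in P])
def T(x,l): c,s=np.cos(x[2]),np.sin(x[2]); return x[:2]+l@np.array([[c,-s],[s,c]]).T
r=least_squares(lambda x:(T(x,L)-W).ravel(),[.62,.11,.57],loss='soft_l1',f_scale=.002); x=r.x
print(x,((T(x,L)-W)*1000).round(1).tolist()); np.save("rack.npy",x)
for n,l in {'vac':[0,-.07],'hinge':[-.04,-.114],'roller':[-.049,.126]}.items(): print(n,T(x,np.array([l]))[0].round(4))
print(W[[2,8]])
go([.487,.0923,.15],x[2])
```

```text
[0.62256768 0.11518323 0.57664241] [[1.7, -0.6], [0.1, -1.9], [-0.7, -1.2], [4.4, -0.3], [-1.1, 2.0], [1.0, 5.0], [-3.7, 3.6], [-0.1, -0.6], [-1.6, -1.1], [-0.2, 0.4], [0.4, -0.2], [0.4, -0.4]]
vac [0.6607 0.0565]
hinge [ 0.6512 -0.0022]
roller [0.5128 0.1941]
[[0.66138907 0.05768144]
 [0.66230275 0.05759371]]
pos [0.5299 0.0802 0.2791] tool shift mm [ 33.  -29.8 129.1]
turn deg [-0.02 -0.02 -0.89]
```

>>> play_rows(targets=[8.2,-7.5,20,0,0,-0.2,8.2,-7.5,20,0,0,-0.2,8.3,-7.4,20,0,0,-0.2,8.3,-7.4,20,0,0,-0.2,0,0,15,0,0,0,0,0,15,0,0,0,0,0,0,0,0,0])

```text
clock: 4.12
eef_pos: [0.4847, 0.0921, 0.166]
tool_rot: [[-0.545, 0.839, -0.006], [0.839, 0.545, 0.0], [0.004, -0.005, -1.0]]
wrist_force: [-0.7, -0.4, -0.6]
finger_gap: 0.0854
```

Run:
```python
from h import *
import cv2,pickle
s=arm.get_state(); go([.487,.0923,.058],.5766,s)
c=arm.capture("wrist"); cv2.imwrite("pics/wrist2.png",c["color"][:,:,::-1]); pickle.dump((s,c),open("w2.pkl","wb"))
```

```text
pos [0.4847 0.0921 0.166 ] tool shift mm [ -1.5   2.6 108. ]
turn deg [-0.29 -0.21 -0.03]
```

View pics/wrist2.png

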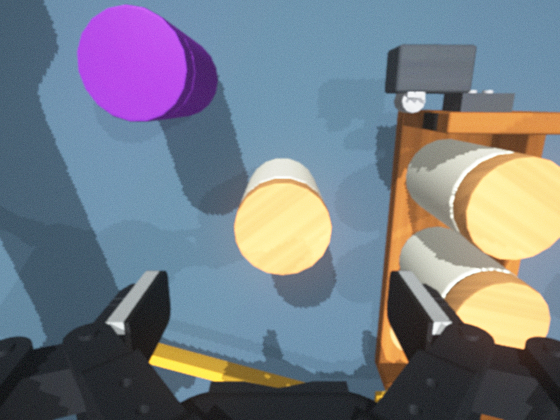

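Run:
```python
from h import *
import pickle
s,c=pickle.load(open("w2.pkl","rb")); C=wcam(s,c); p=ray(283,226,.104,*C); print(p); go([p[0],p[1],.058],.5766)
```

```text
[0.48606763 0.09451432 0.104     ]
pos [0.4858 0.092  0.1678] tool shift mm [  1.7   1.9 109.8]
turn deg [-0.17 -0.13 -0.01]
```

>>> play_rows(targets=[0.7,1.4,20,0,0,0,0,0,20,0,0,0,0,0,20,0,0,0,0,0,20,0,0,0,0,0,16,0,0,0,0,0,14,0,0,0,0,0,0,0,0,0,0,0,0,0,0,0])

```text
clock: 4.83
eef_pos: [0.4884, 0.0932, 0.0599]
tool_rot: [[-0.546, 0.838, 0.0], [0.838, 0.546, -0.0], [-0.0, 0.0, -1.0]]
wrist_force: [-0.5, -0.5, 1.2]
finger_gap: 0.0854
```

>>> play_rows(targets=[0,0,0,0,0,0,0,0,0,0,0,0,0,0,0,0,0,0,0,0,0,0,0,0,0,0,0,0,0,0,0,0,0,0,0,0,0,0,0,0,0,0,0,0,0,0,0,0], grip=-1, force=40)

```text
clock: 5.5
eef_pos: [0.4889, 0.093, 0.0609]
tool_rot: [[-0.547, 0.837, 0.002], [0.837, 0.547, -0.001], [-0.002, 0.001, -1.0]]
wrist_force: [-2.2, -1.1, 5.7]
finger_gap: 0.0573
```

>>> play_rows(targets=[0,0,-10,0,0,0,0,0,-20,0,0,0,0,0,-25,0,0,0,0,0,-25,0,0,0,0,0,-25,0,0,0,0,0,-25,0,0,0,0,0,-15,0,0,0,0,0,0,0,0,0,0,0,0,0,0,0])

```text
clock: 6.25
eef_pos: [0.488, 0.0933, 0.2047]
tool_rot: [[-0.547, 0.837, 0.001], [0.837, 0.547, 0.0], [-0.001, 0.001, -1.0]]
wrist_force: [0.0, 0.2, -4.9]
finger_gap: 0.057
```

Run:
```python
from h import *
import cv2,pickle
s=arm.get_state(); go([.661,.057,.205],.5766,s); print(s["finger_gap"],s["wrist_force"])
c=arm.capture("wrist"); cv2.imwrite("pics/wrist3.png",c["color"][:,:,::-1]); pickle.dump((s,c),open("w3.pkl","wb"))
```

```text
pos [0.488  0.0933 0.2047] tool shift mm [-1.25e+02  1.25e+02 -1.00e-01]
turn deg [0.06 0.04 0.1 ]
0.056993734540816576 [ 0.01923044  0.2067324  -4.92965577]
```

View pics/wrist3.png

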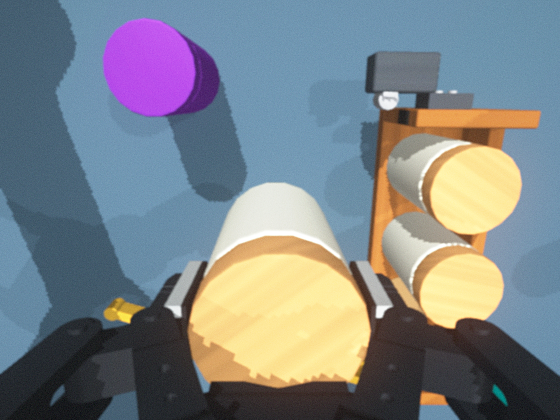

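Run:
```python
from h import *
import pickle
s,c=pickle.load(open("w3.pkl","rb")); C=wcam(s,c); z=.205-.061+.104
for px in [(281,310),(281,315),(190,310),(371,310)]:
    p=ray(*px,z,*C); print(px,(s["tool_rot"].T@(p-s["eef_pos"])*1000).round(1))
for sx in (27,29,31): pass
# bottom/top rim row of lid: far edge row 237
p=ray(281,236,z,*C); print((s["tool_rot"].T@(p-s["eef_pos"])*1000).round(1))
```

```text
(281, 310) [ 10.1   0.9 -43.3]
(281, 315) [  8.4   0.9 -43.3]
(190, 310) [ 10.1 -26.6 -43.3]
(371, 310) [ 10.1  28.1 -43.3]
[ 33.9   0.8 -43.3]
```

>>> play_rows(targets=[-8,7.5,0,0,0,0,-13,13,0,0,0,0,-14,14,0,0,0,0,-14,14,0,0,0,0,-14,14,0,0,0,0,-14,14,0,0,0,0,-14,14,0,0,0,0,-14,13,0,0,0,0,-13,13,0,0,0,0,-10,8.5,0,0,0,0,0,0,0,0,0,0,0,0,0,0,0,0])

```text
clock: 7.3
eef_pos: [0.6613, 0.0544, 0.2015]
tool_rot: [[-0.546, 0.838, -0.005], [0.838, 0.546, 0.001], [0.003, -0.004, -1.0]]
wrist_force: [0.4, 0.5, -4.5]
finger_gap: 0.0572
```

Run:
```python
from h import *
import cv2,pickle
s=arm.get_state(); go([.661,.057,.077],.5766,s); print(s["finger_gap"],s["wrist_force"])
c=arm.capture("wrist"); cv2.imwrite("pics/wrist4.png",c["color"][:,:,::-1]); pickle.dump((s,c),open("w4.pkl","wb"))
c=arm.capture("top"); cv2.imwrite("pics/top4.png",cv2.resize(c["color"][120:300,180:340,::-1],None,fx=3.3,fy=3.3,interpolation=cv2.INTER_CUBIC))
c=arm.capture("scene"); cv2.imwrite("pics/scene4.png",cv2.resize(c["color"][110:290,220:380,::-1],None,fx=3.3,fy=3.3,interpolation=cv2.INTER_CUBIC))
```

```text
pos [0.6613 0.0544 0.2015] tool shift mm [  1.9   1.6 124.5]
turn deg [-0.21 -0.18  0.08]
0.05720114244388963 [ 0.41530115  0.54148654 -4.51639588]
```

View pics/wrist4.png

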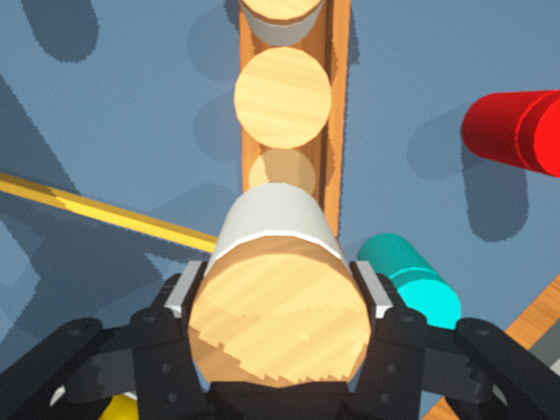

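View pics/scene4.png

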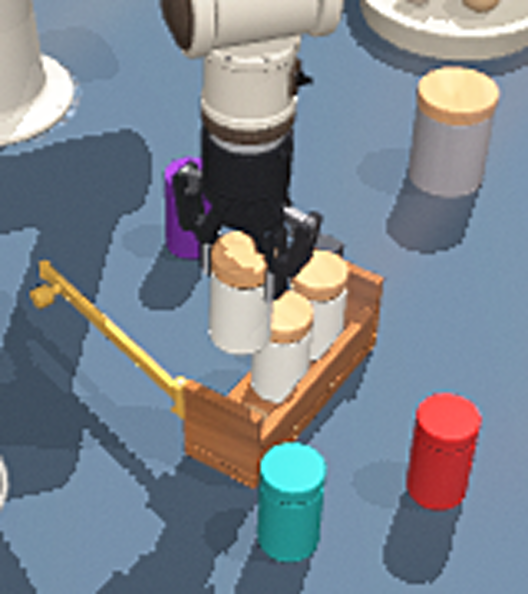

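Run:
```python
from h import *
import pickle,cv2
s,c=pickle.load(open("w4.pkl","rb")); C=wcam(s,c)
a=cv2.resize(c["color"][20:260,200:380,::-1],None,fx=2.5,fy=2.5,interpolation=cv2.INTER_CUBIC); cv2.imwrite("pics/w4c.png",a)
def tl(px,z): return (s["tool_rot"].T@(ray(*px,z,*C)-s["eef_pos"])*1000).round(1)
print('mark far edge',tl((282,148),.016),'left/right at row 178',tl((249,178),.016),tl((316,178),.016)); print('jm lid',tl((283,99),.12))
print(ray(282,178,.016,*C)); go([.661,.057,.077],.5766)
```

```text
mark far edge [ 31.5   3.3 185.6] left/right at row 178 [  4.6 -26.4 185.6] [  4.7  34.  185.4]
jm lid [72.2  2.7 81.7]
[0.66071341 0.06031274 0.016     ]
pos [0.6613 0.0549 0.2032] tool shift mm [  1.7   1.2 126.2]
turn deg [-0.11 -0.09  0.12]
```

View pics/w4c.png

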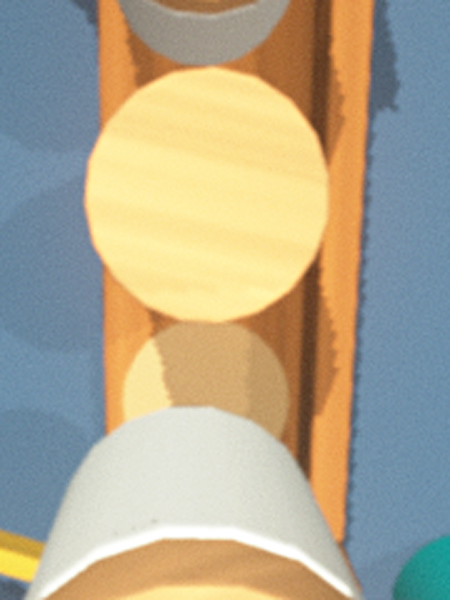

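>>> play_rows(targets=[1,2.3,10,0,0,-0.1,0,0,15,0,0,0,0,0,15,0,0,0,0,0,15,0,0,0,0,0,15,0,0,0,0,0,15,0,0,0,0,0,12,0,0,0,0,0,10,0,0,0,0,0,8,0,0,0,0,0,0,0,0,0,0,0,0,0,0,0])

```text
clock: 8.37
eef_pos: [0.6638, 0.0566, 0.0891]
tool_rot: [[-0.548, 0.836, -0.0], [0.836, 0.548, 0.0], [0.0, -0.0, -1.0]]
wrist_force: [0.1, -0.3, -4.8]
finger_gap: 0.0574
```

Run:
```python
from h import *
import cv2
s=arm.get_state(); go([.661,.057,.077],.5766,s); print(s["finger_gap"],s["wrist_force"])
c=arm.capture("wrist"); cv2.imwrite("pics/wrist5.png",c["color"][:,:,::-1])
c=arm.capture("scene"); cv2.imwrite("pics/scene5.png",cv2.resize(c["color"][110:290,220:380,::-1],None,fx=3.3,fy=3.3,interpolation=cv2.INTER_CUBIC))
```

```text
pos [0.6638 0.0566 0.0891] tool shift mm [ 1.9 -2.1 12.1]
turn deg [-0.02 -0.02  0.2 ]
0.05740907230726863 [ 0.13015405 -0.32826656 -4.79447954]
```

View pics/wrist5.png

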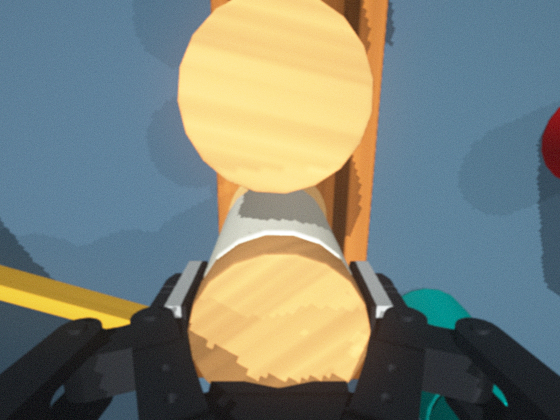

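View pics/scene5.png

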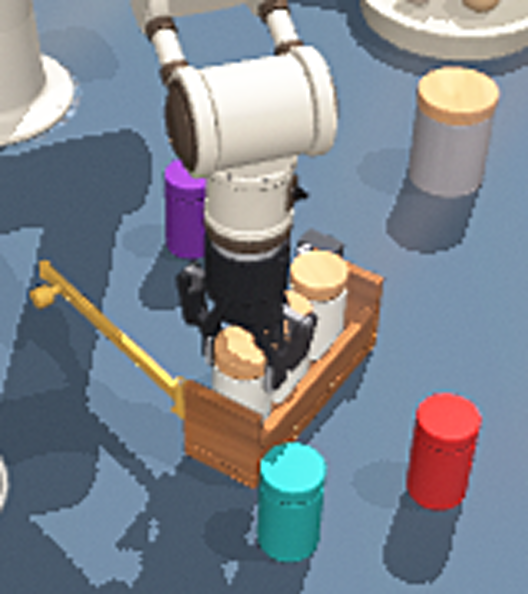

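>>> play_rows(targets=[0,0,3,0,0,0,0,0,3,0,0,0,0,0,2,0,0,0,0,0,1.5,0,0,0,0,0,0,0,0,0,0,0,0,0,0,0,0,0,0,0,0,0])

```text
clock: 9.05
eef_pos: [0.664, 0.0565, 0.0799]
tool_rot: [[-0.548, 0.836, 0.0], [0.836, 0.548, -0.0], [-0.0, 0.0, -1.0]]
wrist_force: [0.1, 0.8, -3.7]
finger_gap: 0.0573
```

>>> play_rows(targets=[0,0,1,0,0,0,0,0,1,0,0,0,0,0,0,0,0,0,0,0,0,0,0,0])

```text
clock: 9.38
eef_pos: [0.6639, 0.0565, 0.0777]
tool_rot: [[-0.548, 0.836, -0.0], [0.836, 0.548, 0.0], [0.0, -0.0, -1.0]]
wrist_force: [-0.1, 0.4, -4.4]
finger_gap: 0.0575
```

>>> play_rows(targets=[0,0,1,0,0,0,0,0,0.5,0,0,0,0,0,0,0,0,0,0,0,0,0,0,0])

```text
clock: 9.72
eef_pos: [0.6642, 0.0564, 0.0771]
tool_rot: [[-0.548, 0.836, 0.001], [0.836, 0.548, -0.0], [-0.001, 0.0, -1.0]]
wrist_force: [-2.2, -0.2, 3.0]
finger_gap: 0.0572
```

>>> play_rows(targets=[0,0,0,0,0,0,0,0,0,0,0,0,0,0,0,0,0,0,0,0,0,0,0,0,0,0,0,0,0,0,0,0,0,0,0,0], grip=1)

```text
clock: 10.22
eef_pos: [0.664, 0.0565, 0.0763]
tool_rot: [[-0.548, 0.836, 0.0], [0.836, 0.548, 0.0], [-0.0, 0.0, -1.0]]
wrist_force: [0.1, -0.5, 0.1]
finger_gap: 0.085
```

>>> play_rows(targets=[0,0,-5,0,0,0,0,0,-15,0,0,0,0,0,-20,0,0,0,0,0,-25,0,0,0,0,0,-30,0,0,0,0,0,-30,0,0,0,0,0,-30,0,0,0,0,0,-20,0,0,0,0,0,0,0,0,0,0,0,0,0,0,0])

```text
clock: 11.05
eef_pos: [0.665, 0.0565, 0.2544]
tool_rot: [[-0.548, 0.836, 0.005], [0.836, 0.548, -0.0], [-0.003, 0.004, -1.0]]
wrist_force: [-0.4, 0.3, -0.0]
finger_gap: 0.0855
```

Run:
```python
from h import *
import cv2,pickle
s=arm.get_state(); print(s["eef_pos"],s["finger_gap"],s["wrist_force"],s["joints"].round(3))
c=arm.capture("wrist"); cv2.imwrite("pics/wrist6.png",c["color"][:,:,::-1]); pickle.dump((s,c),open("w6.pkl","wb"))
c=arm.capture("scene"); cv2.imwrite("pics/scene6.png",cv2.resize(c["color"][110:290,220:380,::-1],None,fx=3.3,fy=3.3,interpolation=cv2.INTER_CUBIC))
```

```text
[0.66501535 0.05646583 0.25443088] 0.0854517068194085 [-0.36521579  0.28177745 -0.02463472] [-0.096  0.379  1.286  0.     1.471 -0.676]
```

View pics/wrist6.png

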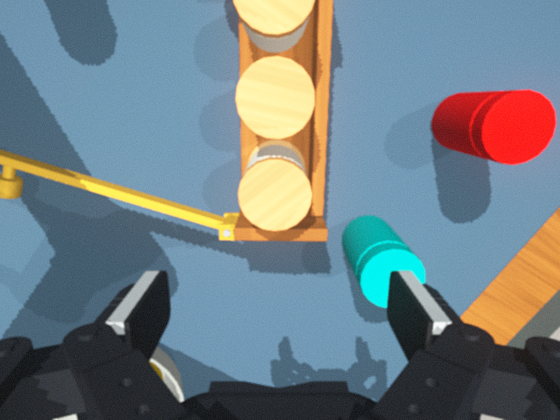

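View pics/scene6.png

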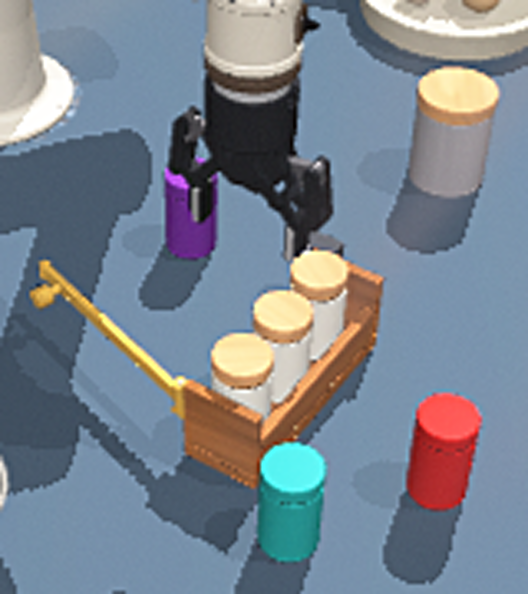

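```bash
cat >> h.py <<'E'
HG=np.array([.6512,-.0022]); YAW=.5766
def bar(px,py,th):
    a=YAW+th; return HG+np.array([[np.cos(a),-np.sin(a)],[np.sin(a),np.cos(a)]])@np.array([px,py])
def gobar(px,py,th,z): p=bar(px,py,th); print(p); go([*p,z],YAW+th-np.pi/2)
E
python3 - <<'E'
from h import *
import pickle
s,c=pickle.load(open("w6.pkl","rb")); C=wcam(s,c)
for k,px,z in (('hinge',(228,229),.08),('loose',(275,195),.12),('mid',(275,97),.12),('knob front',(8,195),.072)): print(k,ray(*px,z,*C))
gobar(-.065,.2,1.249,.15)
E
```

```text
hinge [ 0.64981221 -0.00212602  0.08      ]
loose [0.66271881 0.05639443 0.12      ]
mid [0.6232003  0.11692874 0.12      ]
knob front [ 0.4675654  -0.08592611  0.072     ]
[ 0.47404104 -0.11551242]
pos [0.6634 0.0565 0.2505] tool shift mm [ -40.2 -252.5  100.8]
turn deg [-0.08 -0.04 18.64]
```

>>> play_rows(targets=[-3.3,-21,0,0,0,0,-3.3,-21,0,0,0,0,-3.3,-21,0,0,0,0,-3.3,-21,0,0,0,0,-3.4,-21,0,0,0,0,-3.4,-21,0,0,0,0,-3.4,-21,0,0,0,0,-3.4,-21,0,0,0,0,-3.4,-21,0,0,0,0,-3.4,-21,0,0,0,0,-3.4,-21,0,0,0,0,-3.4,-21.5,0,0,0,0], grip=-1)

```text
clock: 12.15
eef_pos: [0.4732, -0.1157, 0.2495]
tool_rot: [[-0.548, 0.836, -0.003], [0.836, 0.548, 0.002], [0.003, -0.002, -1.0]]
wrist_force: [-0.0, -0.3, 0.8]
finger_gap: 0.0001
```

>>> play_rows(targets=[0,0,20,0,0,6.2,0,0,25,0,0,6.2,0,0,25,0,0,6.2,0,0,25,0,0,0,0,0,5,0,0,0,0,0,0,0,0,0,0,0,0,0,0,0])

```text
clock: 12.73
eef_pos: [0.4748, -0.1156, 0.1515]
tool_rot: [[-0.253, 0.967, -0.001], [0.967, 0.253, 0.0], [0.0, -0.001, -1.0]]
wrist_force: [0.4, -0.3, 0.4]
finger_gap: -0.0003
```

Run:
```python
from h import *
import cv2,pickle
s=arm.get_state(); gobar(-.065,.2,1.249,.054); print(s["finger_gap"],s["wrist_force"],s["joints"].round(3))
c=arm.capture("wrist"); cv2.imwrite("pics/wrist7.png",c["color"][:,:,::-1]); pickle.dump((s,c),open("w7.pkl","wb"))
```

```text
[ 0.47404104 -0.11551242]
pos [ 0.4748 -0.1156  0.1515] tool shift mm [ 0.3 -0.7 97.5]
turn deg [-0.03 -0.03  0.07]
-0.00027768569336799297 [ 0.41053928 -0.27436648  0.3540493 ] [-0.487  0.012  1.917  0.     1.213 -0.743]
```

View pics/wrist7.png

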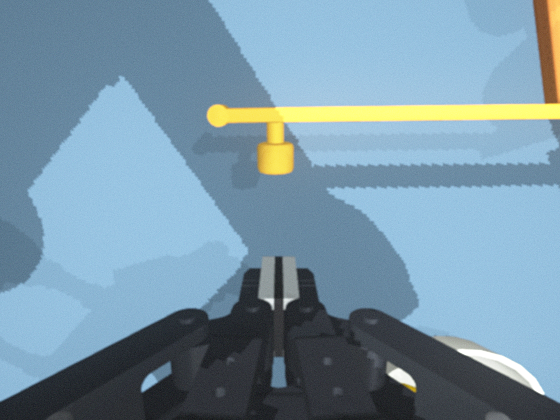

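>>> play_rows(targets=[0,0,20,0,0,0,0,0,25,0,0,0,0,0,25,0,0,0,0,0,17,0,0,0,0,0,10,0,0,0,0,0,0,0,0,0,5,0,0,0,0,0,5,0,0,0,0,0,3,0,0,0,0,0,0,0,0,0,0,0])

```text
clock: 13.62
eef_pos: [0.4722, -0.1027, 0.0554]
tool_rot: [[-0.254, 0.967, 0.002], [0.967, 0.254, -0.001], [-0.001, 0.001, -1.0]]
wrist_force: [0.3, -0.5, -0.5]
finger_gap: -0.0001
```

Run:
```python
from h import *
import cv2,pickle
s=arm.get_state(); gobar(-.045,.2,1.249,.054); print(s["finger_gap"],s["wrist_force"],s["joints"].round(3))
c=arm.capture("wrist"); cv2.imwrite("pics/wrist8.png",c["color"][:,:,::-1]); pickle.dump((s,c),open("w8.pkl","wb"))
```

```text
[ 0.46899993 -0.09615816]
pos [ 0.4722 -0.1027  0.0554] tool shift mm [ 7.1 -1.5  1.4]
turn deg [0.08 0.06 0.09]
-5.482432262027901e-05 [ 0.25455364 -0.46762837 -0.4676821 ] [-0.465  0.144  1.994  0.     1.002 -0.721]
```

View pics/wrist8.png

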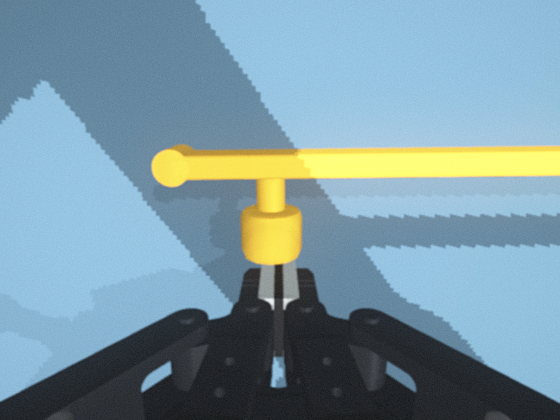

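>>> play_rows(targets=[3.5,-0.7,0,0,0,0,3.5,-0.7,0,0,0,0,5.2,-1.1,0,0,0,1.5,10.5,-2.1,0,0,0,3,10.5,-2.1,0,0,0,3,10.5,-2.1,0,0,0,3,10.5,-2.1,0,0,0,3,10.5,-2.1,0,0,0,3,10.5,-2.1,0,0,0,3])

```text
clock: 14.42
eef_pos: [0.4471, -0.0303, 0.0544]
tool_rot: [[0.087, 0.996, -0.0], [0.996, -0.087, -0.0], [-0.0, -0.0, -1.0]]
wrist_force: [-0.0, -0.6, -0.1]
finger_gap: 0.0001
```

Run:
```python
from h import *
import cv2,pickle
s=arm.get_state(); print(s["wrist_force"],s["joints"].round(3)); x=s["tool_rot"][:,0]; th=np.arctan2(x[1],x[0])-YAW; print('th',th); gobar(-.045,.2,th,.054)
c=arm.capture("wrist"); cv2.imwrite("pics/wrist9.png",c["color"][:,:,::-1])
```

```text
[-0.00744493 -0.60788848 -0.05995153] [-0.338  0.059  2.089 -0.     0.994 -0.25 ]
th 0.9066779657495059
[ 0.44803216 -0.02954644]
pos [ 0.4471 -0.0303  0.0544] tool shift mm [0.8 0.8 0.4]
turn deg [-0.    0.02 -0.  ]
```

View pics/wrist9.png

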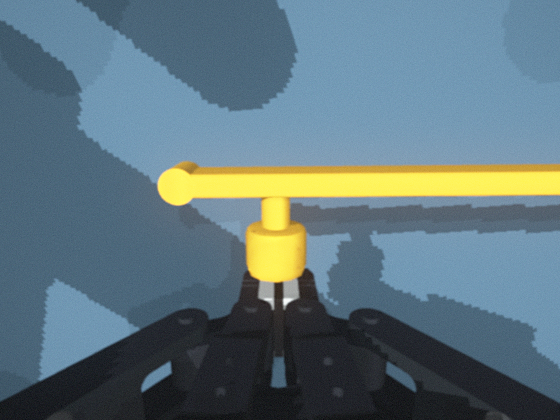

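>>> play_rows(targets=[10.5,-2.1,0,0,0,3,10.5,-2.1,0,0,0,3,10.5,-2.1,0,0,0,3,10.5,-2.1,0,0,0,3,10.5,-2.1,0,0,0,3,10.5,-2.1,0,0,0,3,10.5,-2.1,0,0,0,3,10.5,-2.1,0,0,0,3,10.5,-2.1,0,0,0,3,10.5,-2.1,0,0,0,3,10.5,-2.1,0,0,0,3,10.5,-2.1,0,0,0,3])

```text
clock: 15.47
eef_pos: [0.4694, 0.094, 0.0542]
tool_rot: [[0.655, 0.756, -0.001], [0.756, -0.655, -0.0], [-0.001, -0.0, -1.0]]
wrist_force: [-1.5, -0.8, 0.1]
finger_gap: 0.0001
```

```bash
cat > st.py <<'E'
from h import *
import cv2,sys
s=arm.get_state(); print(s["wrist_force"].round(1),s["joints"].round(3)); x=s["tool_rot"][:,0]; th=np.arctan2(x[1],x[0])-YAW; print('th',th); gobar(-.045,.2,th,.054); gobar(-.045,.2,0.0,.054)
c=arm.capture("wrist"); cv2.imwrite(f"pics/{sys.argv[1]}.png",c["color"][:,:,::-1])
E
python3 st.py wrist10
```

```text
[-1.5 -0.8  0.1] [-0.055  0.137  2.005 -0.     1.001  0.659]
th 0.27987166571617506
[0.470613   0.09482235]
pos [0.4694 0.094  0.0542] tool shift mm [1.4 0.4 0.2]
turn deg [-0.02  0.03 -0.  ]
[0.50444019 0.14093126]
pos [0.4694 0.094  0.0542] tool shift mm [58.4 -4.2  0.2]
turn deg [-0.02  0.04 16.04]
```

View pics/wrist10.png

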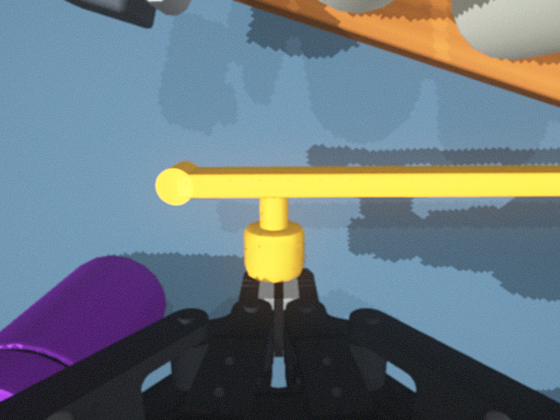

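>>> play_rows(targets=[10.5,-2.1,0,0,0,3,10.5,-2.1,0,0,0,3,10.5,-2.1,0,0,0,3,3.5,-0.8,0,0,0,1,3.5,-0.8,0,0,0,1,3.5,-0.8,0,0,0,1,0,0,0,0,0,0])

```text
clock: 16.1
eef_pos: [0.4934, 0.1292, 0.0542]
tool_rot: [[0.797, 0.604, -0.0], [0.604, -0.797, -0.0], [-0.0, -0.0, -1.0]]
wrist_force: [-0.9, 0.7, -1.1]
finger_gap: 0.0001
```

```bash
python3 st.py wrist11
```

```text
[-0.9  0.7 -1.1] [ 0.019  0.211  1.918 -0.     1.013  0.941]
th 0.07174445333721269
[0.49455767 0.13004288]
pos [0.4934 0.1292 0.0542] tool shift mm [ 1.4 -0.   0.2]
turn deg [-0.01  0.02 -0.  ]
[0.50444019 0.14093126]
pos [0.4934 0.1292 0.0542] tool shift mm [15.9 -2.7  0.2]
turn deg [-0.    0.02  4.11]
```

View pics/wrist11.png

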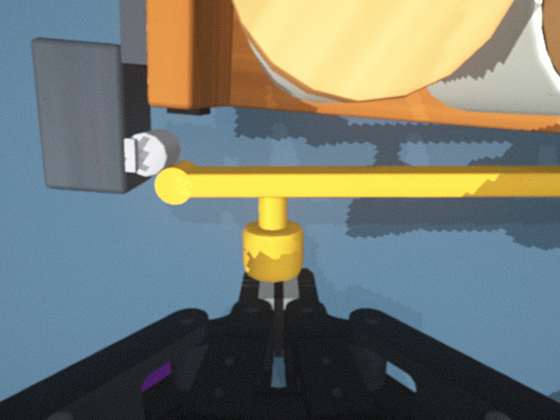

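>>> play_rows(targets=[3.5,-0.8,0,0,0,1,3.5,-0.8,0,0,0,1,3,-0.5,0,0,0,1,0,0,0,0,0,0])

```text
clock: 16.48
eef_pos: [0.5008, 0.1372, 0.0545]
tool_rot: [[0.828, 0.56, 0.001], [0.56, -0.828, 0.001], [0.001, 0.0, -1.0]]
wrist_force: [0.2, 0.6, -0.4]
finger_gap: 0.0003
```

>>> play_rows(targets=[2,-0.5,0,0,0,1,0,0,0,0,0,0])

```text
clock: 16.65
eef_pos: [0.502, 0.1387, 0.0544]
tool_rot: [[0.838, 0.546, 0.001], [0.546, -0.838, 0.0], [0.001, 0.0, -1.0]]
wrist_force: [-0.0, -0.4, 0.7]
finger_gap: 0.0002
```

```bash
python3 st.py wrist12
```

```text
[-0.  -0.4  0.7] [0.037 0.235 1.888 0.    1.017 1.03 ]
th 0.0008974865329631765
[0.50431179 0.14079949]
pos [0.502  0.1387 0.0544] tool shift mm [ 3.1 -0.5  0.4]
turn deg [ 0.01 -0.05 -0.  ]
[0.50444019 0.14093126]
pos [0.502  0.1387 0.0544] tool shift mm [ 3.2 -0.6  0.4]
turn deg [ 0.01 -0.05  0.05]
```

View pics/wrist12.png

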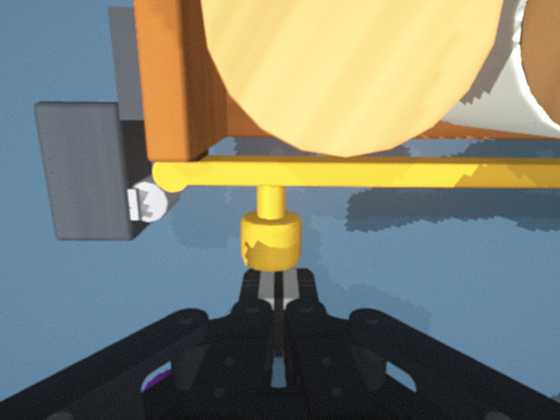

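The nose at (172,174) is now behind the roller at (152,202), and the bar has run ahead of the fingers, so it has snapped in. I'll press gently to confirm it is fully home, then back off.

>>> play_rows(targets=[2,0,0,0,0,0,1.5,0,0,0,0,0,0,0,0,0,0,0])

```text
clock: 16.95
eef_pos: [0.5049, 0.1405, 0.0544]
tool_rot: [[0.837, 0.547, 0.0], [0.547, -0.837, 0.0], [0.0, 0.0, -1.0]]
wrist_force: [0.4, 0.6, 0.7]
finger_gap: -0.0003
```

>>> play_rows(targets=[1,0,0,0,0,0,0,0,0,0,0,0])

```text
clock: 17.12
eef_pos: [0.5052, 0.1408, 0.0542]
tool_rot: [[0.837, 0.547, -0.001], [0.547, -0.837, -0.0], [-0.001, -0.0, -1.0]]
wrist_force: [-1.1, -0.3, 0.4]
finger_gap: 0.0
```

>>> play_rows(targets=[2,0,0,0,0,0,0,0,0,0,0,0])

```text
clock: 17.28
eef_pos: [0.5053, 0.1409, 0.0541]
tool_rot: [[0.837, 0.547, -0.005], [0.547, -0.837, -0.003], [-0.006, -0.001, -1.0]]
wrist_force: [-8.1, -7.3, 7.8]
finger_gap: 0.0002
```

>>> play_rows(targets=[1.5,0,0,0,0,0,0,0,0,0,0,0])

```text
clock: 17.45
eef_pos: [0.5053, 0.141, 0.0539]
tool_rot: [[0.837, 0.548, -0.008], [0.548, -0.837, -0.004], [-0.009, -0.001, -1.0]]
wrist_force: [-13.3, -9.6, 12.0]
finger_gap: 0.0
```

>>> play_rows(targets=[-5,0,0,0,0,0,-10,0,0,0,0,0,-15,0,0,0,0,0,-10,0,0,0,0,0,0,0,-20,0,0,0,0,0,-30,0,0,0,0,0,-30,0,0,0,0,0,-30,0,0,0,0,0,-30,0,0,0,0,0,-30,0,0,0,0,0,-20,0,0,0,0,0,0,0,0,0])

```text
clock: 18.45
eef_pos: [0.4778, 0.1211, 0.2499]
tool_rot: [[0.837, 0.547, 0.01], [0.547, -0.837, 0.0], [0.009, 0.005, -1.0]]
wrist_force: [0.9, 0.6, -0.0]
finger_gap: 0.0
```

>>> play_rows(targets=[0,0,0,0,0,0,0,0,0,0,0,0,0,0,0,0,0,0])

```text
clock: 18.7
eef_pos: [0.4739, 0.1209, 0.2424]
tool_rot: [[0.837, 0.547, -0.003], [0.547, -0.837, 0.0], [-0.003, -0.002, -1.0]]
wrist_force: [-0.3, 0.2, -0.1]
finger_gap: -0.0005
```

Run:
```python
from h import *
import cv2,pickle
s=arm.get_state(); print(s["eef_pos"],s["wrist_force"])
c=arm.capture("wrist"); cv2.imwrite("pics/wrist13.png",c["color"][:,:,::-1]); pickle.dump((s,c),open("w13.pkl","wb"))
c=arm.capture("scene"); cv2.imwrite("pics/scene13.png",c["color"][:,:,::-1])
c=arm.capture("top"); cv2.imwrite("pics/top13.png",c["color"][:,:,::-1])
```

```text
[0.47386271 0.12092623 0.24242784] [-0.2613489   0.24170107 -0.11413729]
```

View pics/wrist13.png

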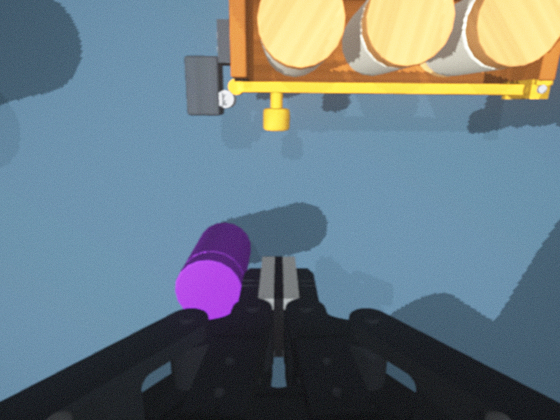

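View pics/scene13.png

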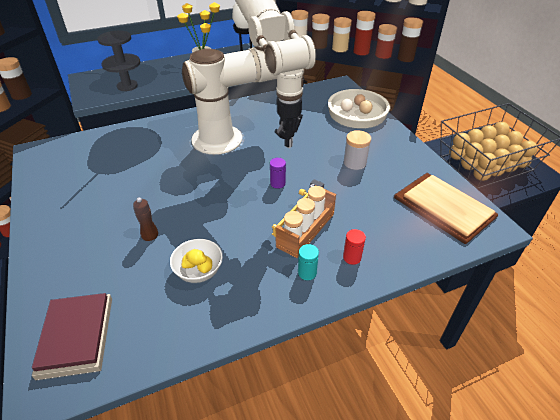

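Run:
```python
from h import *
import pickle
s,c=pickle.load(open("w13.pkl","rb")); C=wcam(s,c); x=np.load("rack.npy")
cc,ss=np.cos(x[2]),np.sin(x[2]);Q=np.array([[cc,-ss],[ss,cc]])
h=ray(542,90,.082,*C)[:2]; n=ray(236,87,.08,*C)[:2]; d=n-h
print('theta',np.arctan2(d[1],d[0])-np.pi/2-x[2],np.linalg.norm(d))
for k,p,z in (('jl',(301,27),.12),('nose',(236,87),.08),('roller',(226,99),.08)): print(k,Q.T@(ray(*p,z,*C)[:2]-x[:2]))
print('loose from w6',Q.T@(np.array([.6627,.0564])-x[:2]))
arm.finish_job()
```

```text
theta -0.00731720886560927 0.23829445555646164
jl [-0.00395555  0.07096458]
nose [-0.03982469  0.1188611 ]
roller [-0.048844    0.12703174]
loose from w6 [ 0.0015935 -0.0711585]
the job is handed in; nothing more can be done
```

The loose jar is standing in the vacant place at the hinge end of the rack. The keeper bar is shut behind the catch roller. I handed the job in at about 19 s; it gives no verdict, so this rests on my own checks.

- **Jar:** I gripped it from above and lowered it until it rested on the floor board, about 3 N of contact, before opening the fingers. The picture after release put it at about x +2, y -71 mm in the rack's frame. That is within the limits of 12 mm from the row's centre line and 85 mm along the row. In the last picture it still stands upright in line with the other two jars.
- **Keeper bar:** I pushed it shut by its knob until it snapped in. I then pressed about 16 N sideways against the stop, with the fingers where the shut position should be, and backed off. The last picture gives an angle of -0.007 rad, which is zero within measuring error. The nose is at x -40 mm, behind the roller at x -49 mm.
- **Other things:** Judged by eye in the last views, the other two jars, the bowl, mill and canister, and the look-alikes stand where they were. The arm is clear of everything, with about 0.4 N at the wrist.
- **Disagreements:** Individual points in the rack fit were off by up to about 5 mm between the two cameras. In the last picture the hinge-to-nose length measured 238 mm instead of 232, and the jar next to the catch measured 4 mm forward of the centre line. None of these affects the result, and no check failed.

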